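Sort the handheld meters onto their sloped rests

TASK

On top of the blue bench supply are three narrow sloped meter rests, each with a coloured disc behind it. Get the orange meter onto the rest with the orange disc and the green meter onto the rest with the green disc, display end up the slope and low end against the lip; if the orange meter already sits on its own rest it can stay, otherwise move it, making room first where it blocks the green one's rest. Set them down gently and leave the can, tray, reel and jar where they are.

Things in the scene. Friction and masses are not known exactly. Their poses are not given: they have to be found in the camera images.
- meter_orange: handheld meter, orange case, a block 120 long (x) x 54 wide (y) x 30 thick (z), 0.25 kg; origin at the centre of its underside; +x to the display end, z out of its face. Grip across the 54 width. At the start it sits on one of the three sloped decks, display end up the slope, low end at the lip
- meter_orange_top (a point): middle of the display end face of the orange meter, 60 from its centre along its x, 15 above its underside
- meter_green: handheld meter, green case, a block 120 long (x) x 54 wide (y) x 30 thick (z), 0.25 kg; origin at the centre of its underside; +x to the display end, z out of its face. Grip across the 54 width. At the start it lies face up on the bench in front of the supply, display end pointing roughly away from the robot
- meter_green_top (a point): middle of the display end face of the green meter, 60 from its centre along its x, 15 above its underside
- deck_a: sloped (25 deg) deck of one of three like rests on the supply, in a row along y 135 apart, in any order. Origin: centre of its upper surface, 60 above the supply's top; x up the slope (100 long), y across (36 wide: a meter overhangs), z out of the surface. Low end nearest the robot: lip at x -58 to -50, 12 high. A meter against the lip has its origin at x 10, y 0, z 0
- deck_b: sloped (25 deg) deck of one of three like rests on the supply, in a row along y 135 apart, in any order. Origin: centre of its upper surface, 60 above the supply's top; x up the slope (100 long), y across (36 wide: a meter overhangs), z out of the surface. Low end nearest the robot: lip at x -58 to -50, 12 high. A meter against the lip has its origin at x 10, y 0, z 0
- deck_c: sloped (25 deg) deck of one of three like rests on the supply, in a row along y 135 apart, in any order. Origin: centre of its upper surface, 60 above the supply's top; x up the slope (100 long), y across (36 wide: a meter overhangs), z out of the surface. Low end nearest the robot: lip at x -58 to -50, 12 high. A meter against the lip has its origin at x 10, y 0, z 0
- marker_orange: fixed orange marker disc with white rim, diameter 40, 11 high, on the supply's top about 100 behind (+x side of) the deck it belongs to; the nearest deck in plan is its deck
- marker_green: fixed green marker disc with white rim, diameter 40, 11 high, on the supply's top about 100 behind (+x side of) the deck it belongs to; the nearest deck in plan is its deck
- marker_black: fixed black marker disc with white rim, diameter 40, 11 high, on the supply's top about 100 behind (+x side of) the deck it belongs to; the nearest deck in plan is its deck; the black one marks the spare rest
- supply: fixed blue bench power supply, 280 deep (x) x 420 wide (y), top face 100 above the bench, two handles 22 proud of its front; origin at the centre of its underside
- can: bystander: red spray can standing on the bench, diameter 52, 150 high; origin at the centre of its foot
- tray: bystander: grey open parts tray, 90 (x) x 110 (y) x 35 high, on the bench; origin at the centre of its underside
- reel: bystander: aluminium solder reel, diameter 48, 34 high, standing flat on the supply's top in a gap between two rests; origin at the centre of its underside
- jar: bystander: small jar with yellow cap, diameter 42, 34 high, on the supply's top in the other gap between two rests; origin at the centre of its underside

How it is judged:
By the outcome, as a careful person would: the job done as asked, in the order asked, and still so for the second after the job is handed in, with the robot touching nothing.
It also fails if it takes over 58 s, if anything falls off the work surface, if the arm or the gripper's body presses on something with over 40 N, if the wrist force passes 120 N, or if a joint passes its speed limit or range.

ROBOT

A 6-joint arm with a two-finger parallel gripper is mounted at the origin on the work surface. World frame = base frame: x ahead of the robot, y to its left, z up, the work surface at z = 0. Lengths are in mm, angles in rad, forces in N, time in s.
With the tool pointing down it reaches from about 375 to 975 mm from the base axis. Payload 3.8 kg.
Tool frame: the origin (TCP) lies midway between the tips of the shut fingers; the grasp point (between the pads) lies 19 mm behind it; z points along the fingers, y is the line along which they close (so a half turn about z gives the same grasp; the last joint's range is limited). The gripper opens to 88 mm and grips with 3 to 60 N. Pads are 18 mm wide; open, the fingers measure 123 mm over their backs; the gripper's body (75 mm by 187 mm) begins 45 mm behind the grasp point.
Start: joints at [1.189, 0.264, 1.604, -0, 1.274, -0.037], TCP at [228.153, 635.267, 213.106] pointing down, gripper open.
Joint ranges: [-2.63, 2.63], [-0.94, 2.18], [0.31, 2.57], [-1.31, 4.45], [0, 2.66], [-2.55, 2.55]. Speed limits (rad/s): [2.57, 2.57, 3.14, 3.14, 3.14, 3.14].

INTERFACE

Orientations are given as a unit quaternion [w, x, y, z].
In Python, from plant import ctrl gives the robot as it stands.
- The arm moves only by the tool arm_command, never from a script. Its argument "moves" is a list that holds one entry, the list of rows, each a list of 7 numbers: the closure, from -1 (fully open) to 1 (shut), then the shift along the tool's x, y, z as a fraction of full scale, then the turn, a rotation vector about the tool's x, y, z as a fraction of full scale. In form: [[[claw, tx, ty, tz, ax, ay, az], ...]]. A call has 1 to 5 rows; each row shifts and turns the commanded pose from where the row before left it, along the tool's axes as they then stand; what a row does not reach is not made up. Full scale, the value 1, is 30 mm for a shift and 5 degrees for a turn. A row lasts 1/12 s, in which the tool goes at most 41.7 mm and 7.16 degrees, less where a joint would pass 70% of its speed; a pose out of reach is approached as far as the arm can. A call with a number of a shift or a turn outside -1 to 1 is refused whole. A call with a gripper value outside its range is refused whole. The fingers move at their own pace and stop on an object; the grip force is fixed at half the most. Time passes only in rows, so rows that do not move let the fingers close. It gives the time, the measured TCP pose, the force, the opening and the grip force at its end, in the units of the state.
- ctrl.get_state(): the state, without advancing time (a new reading comes with each control period).
- ctrl.camera(name): name is "scene" or "top" or "wrist"; returns (picture, depth): 480x640x3 uint8, red, green, blue; 480x640 float32, mm along the optical axis (not along the pixel's ray), 0 where there is no reading.
- ctrl.get_calibration(name): a dict with "fx", "fy", "cx", "cy" (pixels), "pose" (4x4, takes a point from camera to world coordinates); the wrist camera has in their place "T_tool_cam" (4x4, takes a point from camera to tool coordinates, whose origin is the TCP and whose axes are the flange's). Camera axes: x right, y down, z forward; pixel columns grow to the right and rows downward; lengths in mm; the calibration is good to about 2 mm. A picture is of the moment at which its call begins: read the wrist's pose just before it. get_calibration takes no time and is no camera call.
- ctrl.hand_in(): hands the job in; it is judged then, once.
The state is a dict: "clock": time; "joints": joint angles; "qvel": joint speeds; "joint_torque": joint torques, N m; "eef_pos": TCP position; "orientation": TCP orientation; "contact_force": force on the tool from outside, world axes, zero at the start; "moment": the same for the moment, N m; "gripper_width": finger opening in mm; "finger_force": force on a finger pad.
Only numpy, scipy, OpenCV 4.12 (cv2) and the standard library are available. Lean on these libraries where they do the work, as an engineer would, in place of code of your own. Each camera call takes 0.05 s, during which the arm holds its last target. There are 200 camera calls.

## Working session

There is one attempt and no reset: what is moved stays moved. The work goes in short steps, Python scripts to look and compute and a tool call to move; the robot and the scene stay as the last step left them, time stands still between calls to the robot, and variables do not carry over. Pictures are saved under pics/ and viewed, at most 10 in all, crops included, and the job is handed in when it is done.

Besides the shell and the picture viewer there is one more tool, called by a JSON object that holds its "api" and its "payload", one argument or row to a line. arm_command: Moves the arm, as the interface text tells. Shift numbers are shares of 30 mm and turn numbers shares of 5 degrees, none past 1 either way. Its arguments: {"type":"object","properties":{"moves":{"type":"array"}},"required":["moves"]}

```bash
ls; mkdir -p pics; python3 - <<'E'
from plant import ctrl
import cv2,numpy as np
for n in("scene","top"):
    p,d=ctrl.camera(n); cv2.imwrite(f"pics/{n}0.png",p[:,:,::-1]); np.savez(f"{n}0.npz",p=p,d=d)
    c=ctrl.get_calibration(n); print(n,c["fx"],c["cx"],c["cy"],np.round(c["pose"],3).tolist())
c=ctrl.get_calibration("wrist");print(c)
s=ctrl.get_state();print(s)
E
```

```text
pics
scene 616.6756179464682 326.0252997115371 228.82477403752407 [[0.186, 0.805, -0.564, 1160.218], [0.983, -0.144, 0.118, -110.084], [0.014, -0.576, -0.817, 922.497], [0.0, 0.0, 0.0, 1.0]]
top 491.5641064685502 326.46513482892817 242.87932582873893 [[-0.055, -0.975, 0.217, 416.657], [-0.999, 0.052, -0.016, 4.554], [0.004, -0.217, -0.976, 1045.915], [0.0, 0.0, 0.0, 1.0]]
{'fx': 387.15610632432043, 'fy': 387.15610632432043, 'cx': 322.203114434305, 'cy': 238.4133888359433, 'T_tool_cam': array([[-9.71767767e-04, -9.57821242e-01, -2.87363053e-01,
         7.43338524e+01],
       [ 9.99998697e-01, -5.60333474e-04, -1.51399838e-03,
        -2.17101852e-01],
       [ 1.28912067e-03, -2.87364149e-01,  9.57820538e-01,
        -1.71585555e+02],
       [ 0.00000000e+00,  0.00000000e+00,  0.00000000e+00,
         1.00000000e+00]])}
{'clock': 0.1, 'joints': array([ 1.18910079e+00,  2.64684516e-01,  1.60520615e+00, -5.47336124e-06,
        1.27371579e+00, -3.68978143e-02]), 'qvel': array([-0.00066848, -0.00273995, -0.00344294,  0.00074956, -0.00054807,
        0.00196123]), 'joint_torque': array([-1.52181965e-04, -5.03611815e+01, -3.58072758e+01,  7.31028314e-02,
        2.33405270e-02, -9.99758868e-05]), 'eef_pos': array([227.90108215, 634.63517445, 211.92494967]), 'orientation': array([-2.06646862e-04,  1.71545264e-01,  9.85175725e-01, -9.85471010e-04]), 'contact_force': array([0.02775702, 0.33915416, 0.15302484]), 'moment': array([ 0.01554103,  0.03391837, -0.0016382 ]), 'finger_force': 0.0, 'gripper_width': 87.96924193291899}
```

View pics/top0.png

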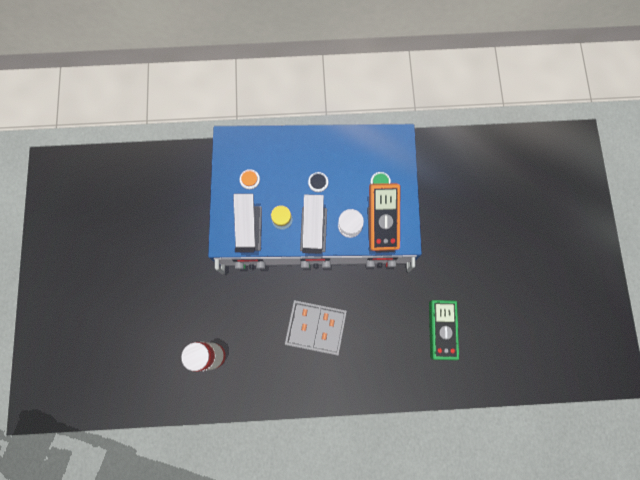

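View pics/scene0.png

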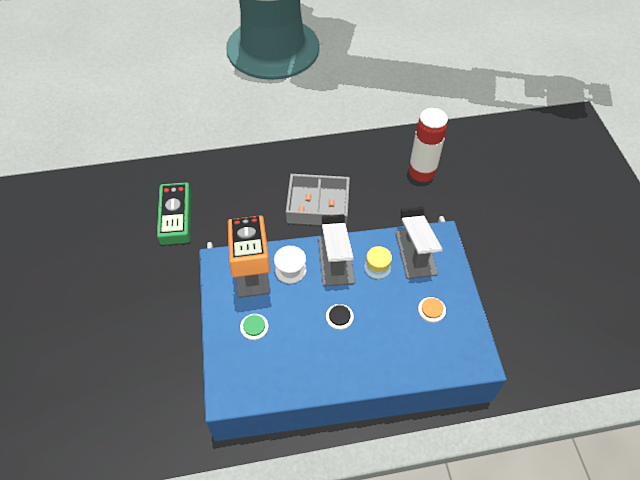

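Top view: the orange meter (385,218) sits on the rest with the green disc (381,180). The orange-disc rest (245,222; disc 250,178) is empty, the spare is in the middle (313,222), and the green meter lies at (445,330). So orange goes to the +y rest first, then green onto its own.

```bash
cat > h.py <<'E'
import numpy as np,cv2
from plant import ctrl
def load(n):
    z=np.load(n+"0.npz"); return z["p"],z["d"],ctrl.get_calibration(n)
def ray(c,uv,T=None):
    T=c["pose"] if T is None else T
    uv=np.atleast_2d(uv).astype(float)
    r=np.c_[(uv[:,0]-c["cx"])/c["fx"],(uv[:,1]-c["cy"])/c["fy"],np.ones(len(uv))]
    return T[:3,3],r@T[:3,:3].T
def onplane(c,uv,z,T=None):
    o,r=ray(c,uv,T); return o+r*((z-o[2])/r[:,2])[:,None]
def bydepth(c,uv,d,T=None):
    o,r=ray(c,uv,T); return o+r*np.asarray(d)[:,None]
E
python3 - <<'E'
from h import *
np.set_printoptions(suppress=True,precision=1)
rng={"orange":((5,150,120),(16,255,255)),"green":((50,150,60),(80,255,255)),"white":((0,0,170),(180,60,255)),"yellow":((22,150,120),(35,255,255)),"blue":((100,120,60),(125,255,255))}
for n in("top","scene"):
    p,d,c=load(n); hsv=cv2.cvtColor(p,cv2.COLOR_RGB2HSV)
    for k,(a,b) in rng.items():
        m=cv2.inRange(hsv,a,b)
        for ct in cv2.findContours(m,cv2.RETR_EXTERNAL,cv2.CHAIN_APPROX_NONE)[0]:
            if cv2.contourArea(ct)<150: continue
            f=np.zeros_like(m); cv2.drawContours(f,[ct],-1,255,-1); f=cv2.erode(f,np.ones((3,3)))
            v,u=np.nonzero(f&(d>0).astype(np.uint8)*255)
            if len(v)>20000 or len(v)<30: continue
            if k=="white" and (v.min()<100 and n=="top"): continue
            P=bydepth(c,np.c_[u,v],d[v,u]); 
            zc=np.percentile(P[:,2],[5,50,95])
            R=cv2.minAreaRect(ct); print(n,k,"px",np.round(R[0]),np.round(R[1]),"mean",P.mean(0),"z",zc,end=" ")
            C=P-P.mean(0); w,V=np.linalg.eigh(C.T@C); nn=V[:,0]*np.sign(V[2,0]); print("n",np.round(nn,3),"rms",np.sqrt(w[0]/len(P)), "x",np.percentile(P[:,0],[1,99]),"y",np.percentile(P[:,1],[1,99]))
E
```

```text
top orange px [384. 216.] [65. 29.] mean [ 648.6 -116.8  193.1] z [170.4 193.9 214.1] n [-0.4  0.   0.9] rms 1.8881490560996612 x [597.  699.9] y [-141.   -93.2]
top white px [ 74. 461.] [55. 42.] mean [238.8 496.5   0.2] z [-2.8  0.2  3.4] n [-0.  0.  1.] rms 1.890859585979922 x [201.6 277.3] y [457.  549.6]
top white px [195. 356.] [27. 26.] mean [422.2 234.8 150. ] z [147.3 150.1 152.6] n [0. 0. 1.] rms 1.5029388854511954 x [401.8 443.4] y [214.5 255.4]
top white px [444. 312.] [17. 17.] mean [ 483.2 -245.9   31.3] z [28.4 31.3 34.3] n [ 0. -0.  1.] rms 1.9138039848061557 x [467.  498.7] y [-261.9 -229.3]
top white px [315. 327.] [54. 44.] mean [466.2  19.1   5.4] z [ 1.   4.3 11.3] n [0. 0. 1.] rms 5.352799975237621 x [426.9 508.8] y [-32.6  69.8]
top white px [350. 223.] [24. 28.] mean [657.3 -58.  130.2] z [103.2 133.5 136.2] n [-0.5  0.2  0.9] rms 8.310948417528586 x [638. 681.] y [-78.6 -37.7]
top white px [313. 221.] [19. 54.] mean [656.4  13.9 159.9] z [141.1 159.8 177.8] n [-0.4  0.   0.9] rms 1.5861167622551717 x [613.3 698.8] y [-3.5 31.7]
top white px [244. 220.] [53. 1
[... 2425 characters left out ...]
3.3 179.6] n [-0.4  0.   0.9] rms 0.9590925460006365 x [624.1 711.4] y [122.6 156.4]
scene white px [172. 222.] [17. 21.] mean [ 483.9 -247.5   31.4] z [28.7 31.3 34.2] n [-0. -0.  1.] rms 1.6919637933004938 x [467.6 499.5] y [-263.7 -231.3]
scene white px [317. 194.] [61. 38.] mean [450.4  21.3  11.4] z [ 1.2  5.5 34. ] n [0.1 0.  1. ] rms 11.106468905645967 x [415.3 506.5] y [-36.8  76.4]
scene white px [427. 154.] [29. 37.] mean [442.6 224.1  69.5] z [38.3 69.5 99.2] n [-0.9  0.5  0. ] rms 3.7236625936982284 x [425.  450.4] y [207.9 246.7]
scene white px [521.  91.] [55. 26.] mean [235.8 497.   -0.7] z [-3.7 -0.7  2.3] n [-0.  0.  1.] rms 1.9062640023608044 x [189.3 280.5] y [453.7 550.2]
```

```bash
cat >> h.py <<'E'
def face(c,d,m,T=None,show=True):
    "mask -> plane fit -> metric min-area rectangle; returns centre, x axis (long), normal, sizes"
    ct=max(cv2.findContours(m,cv2.RETR_EXTERNAL,cv2.CHAIN_APPROX_NONE)[0],key=cv2.contourArea)
    f=np.zeros_like(m); cv2.drawContours(f,[ct],-1,255,-1); e=cv2.erode(f,np.ones((5,5)))
    v,u=np.nonzero((e>0)&(d>0)); P=bydepth(c,np.c_[u,v],d[v,u],T)
    for _ in range(4):
        q=np.median(P,0) if _==0 else P.mean(0)
        w,V=np.linalg.eigh((P-q).T@(P-q)); n=V[:,0]*np.sign(V[2,0]); r=np.abs((P-q)@n); P=P[r<max(3,2.5*np.median(r))]
    q=P.mean(0); ex=np.array([1,0,-n[0]/n[2]]); ex/=np.linalg.norm(ex); ey=np.cross(n,ex)
    o,rr=ray(c,ct[:,0],T); X=o+rr*(((q-o)@n)/(rr@n))[:,None]-q
    X=np.c_[X@ex,X@ey].astype(np.float32); (a,b),s,_=R=cv2.minAreaRect(X)
    B=cv2.boxPoints(R); e1,e2=B[1]-B[0],B[2]-B[1]; L=e1 if np.hypot(*e1)>np.hypot(*e2) else e2
    L=L/np.hypot(*L); L=L*np.sign(L[0]); ctr=q+a*ex+b*ey; x=L[0]*ex+L[1]*ey
    if show: print("ctr",ctr.round(1),"x",x.round(3),"yaw",np.degrees(np.arctan2(x[1],x[0])).round(1),"tilt",np.degrees(np.arccos(n[2])).round(1),"tiltdir",np.degrees(np.arctan2(-n[1],-n[0])).round(1),"size",sorted(np.round(s,1)))
    return ctr,x,n
def near(p,box):
    m=np.zeros(p.shape[:2],np.uint8); x0,y0,x1,y1=box; m[y0:y1,x0:x1]=255; return m
E
python3 - <<'E'
from h import *
W=((0,0,150),(180,60,255)); O=((3,120,90),(18,255,255)); G=((40,100,40),(90,255,255))
for n,B in(("top",dict(deckL=(W,(225,185,258,255)),deckM=(W,(298,185,326,255)),orange=(O,(365,180,405,256)),green=(G,(425,290,465,365)))),
  ("scene",dict(deckL=(W,(398,212,445,255)),deckM=(W,(320,222,356,265)),orange=(O,(225,212,272,275)),green=(G,(150,175,195,248))))):
    p,d,c=load(n); hsv=cv2.cvtColor(p,cv2.COLOR_RGB2HSV)
    for k,(r,b) in B.items():
        print(n,k,end=" "); face(c,d,cv2.morphologyEx(cv2.inRange(hsv,*r)&near(p,b),cv2.MORPH_CLOSE,np.ones((5,5))))
    # supply top outline
    m=cv2.inRange(hsv,(100,120,60),(125,255,255)); v,u=np.nonzero((m>0)&(d>0)); P=bydepth(c,np.c_[u,v],d[v,u]); P=P[abs(P[:,2]-100)<6]
    r=cv2.minAreaRect(P[:,:2].astype(np.float32)); print(n,"supply",r)
E
```

```text
top deckL ctr [664.7 141.8 159.7] x [ 0.904 -0.052  0.425] yaw -3.3 tilt 25.2 tiltdir -4.2 size [np.float64(36.4), np.float64(98.5)]
top deckM ctr [676.5   9.1 125.8] x [-0.252  0.094  0.963] yaw 159.6 tilt 86.6 tiltdir 82.0 size [np.float64(146.3), np.float64(380.7)]
top orange ctr [ 647.5 -116.4  192.6] x [ 0.904 -0.028  0.427] yaw -1.8 tilt 25.3 tiltdir -3.0 size [np.float64(52.9), np.float64(120.8)]
top green ctr [ 449.4 -240.2   30.7] x [ 0.997 -0.073  0.006] yaw -4.2 tilt 0.9 tiltdir -72.7 size [np.float64(57.9), np.float64(119.3)]
top supply ((740.8622436523438, 8.374038696289062), (420.063720703125, 277.508544921875), 87.60169982910156)
scene deckL ctr [670.7 139.3 162.7] x [ 0.906 -0.048  0.42 ] yaw -3.0 tilt 24.9 tiltdir -4.2 size [np.float64(37.3), np.float64(113.4)]
scene deckM ctr [663.8   7.8 163.8] x [ 0.899 -0.119  0.422] yaw -7.5 tilt 25.0 tiltdir -5.2 size [np.float64(45.4), np.float64(119.0)]
scene orange ctr [ 666.1 -119.3  197.4] x [ 0.976 -0.039  0.213] yaw -2.3 tilt 12.5 tiltdir -10.5 size [np.float64(54.0), np.float64(120.1)]
scene green ctr [ 460.7 -243.4   30.6] x [ 0.997 -0.074 -0.005] yaw -4.2 tilt 0.4 tiltdir -137.5 size [np.float64(57.7), np.float64(136.5)]
scene supply ((742.528564453125, 6.675628662109375), (419.53948974609375, 281.8470458984375), 87.66048431396484)
```

```bash
cat >> h.py <<'E'
from scipy.spatial.transform import Rotation as Ro
def Rm(psi,tilt=25):  # meter/deck frame
    a,t=np.radians(psi),np.radians(tilt)
    x=np.array([np.cos(a)*np.cos(t),np.sin(a)*np.cos(t),np.sin(t)]); y=np.array([-np.sin(a),np.cos(a),0]); return np.c_[x,y,np.cross(x,y)]
def tool():
    s=ctrl.get_state(); q=s["orientation"]; return s["eef_pos"],Ro.from_quat(np.r_[q[1:],q[0]]).as_matrix(),s
def plan(pos,psi,tilt):
    "print turn (units of 5 deg, tool axes) and shift (units of 30 mm) in tool axes before / after the turn"
    p,R,s=tool(); M=Rm(psi,tilt); T=np.c_[-M[:,0],M[:,1],-M[:,2]]; D=np.asarray(pos)-p
    print("t",round(s["clock"],2),"p",p.round(1),"turn",(np.degrees(Ro.from_matrix(R.T@T).as_rotvec())/5).round(2),"shift now",(R.T@D/30).round(2),"after",(T.T@D/30).round(2))
E
python3 - <<'E'
from h import *
o=np.array([660,-117,165.5]); plan(o+120*Rm(-3)[:,2],-3,25)
E
```

```text
t 0.1 p [227.9 634.6 211.9] turn [-0.75 -4.97 -3.29] shift now [-20.41 -19.2   -2.04] after [-13.57 -24.27   4.04]
```

{"api": "arm_command", "payload": {
  "moves": [
    [[-1,0,0,-0.3,-0.15,-1,-0.66],[-1,0,0,-0.3,-0.15,-1,-0.66],[-1,0,0,-0.3,-0.15,-1,-0.66],[-1,0,0,-0.3,-0.15,-1,-0.66],[-1,0,0,-0.3,-0.15,-1,-0.65]]
  ]
}}

```text
clock: 0.52
eef_pos: [220.4, 636.5, 257.8]
orientation: [0.22, 0.025, 0.975, -0.005]
contact_force: [-0.4, -0.6, -0.5]
gripper_width: 87.8
finger_force: 0.0
```

{"api": "arm_command", "payload": {
  "moves": [
    [[-1,-0.54,-0.97,0.2,0,0,0],[-1,-0.54,-0.97,0.2,0,0,0],[-1,-0.54,-0.97,0.2,0,0,0],[-1,-0.54,-0.97,0.2,0,0,0],[-1,-0.54,-0.97,0.2,0,0,0]]
  ]
}}

```text
clock: 0.93
eef_pos: [298.6, 484.7, 263.4]
orientation: [0.218, 0.025, 0.976, -0.006]
contact_force: [0.6, -0.3, -0.4]
gripper_width: 88.3
finger_force: 0.0
```

{"api": "arm_command", "payload": {
  "moves": [
    [[-1,-0.54,-0.97,0.2,0,0,0],[-1,-0.54,-0.97,0.2,0,0,0],[-1,-0.54,-0.97,0.2,0,0,0],[-1,-0.54,-0.97,0.2,0,0,0],[-1,-0.54,-0.97,0.2,0,0,0]]
  ]
}}

```text
clock: 1.35
eef_pos: [377.0, 334.8, 270.8]
orientation: [0.218, 0.025, 0.976, -0.005]
contact_force: [0.9, 0.9, 0.0]
gripper_width: 88.3
finger_force: 0.0
```

{"api": "arm_command", "payload": {
  "moves": [
    [[-1,-0.54,-0.97,0.2,0,0,0],[-1,-0.54,-0.97,0.2,0,0,0],[-1,-0.54,-0.97,0.2,0,0,0],[-1,-0.54,-0.97,0.2,0,0,0],[-1,-0.54,-0.97,0.2,0,0,0]]
  ]
}}

```text
clock: 1.77
eef_pos: [455.2, 185.0, 278.2]
orientation: [0.218, 0.026, 0.976, -0.005]
contact_force: [0.3, 0.3, -0.6]
gripper_width: 88.2
finger_force: 0.0
```

{"api": "arm_command", "payload": {
  "moves": [
    [[-1,-0.54,-0.97,0.2,0,0,0],[-1,-0.54,-0.97,0.2,0,0,0],[-1,-0.54,-0.97,0.2,0,0,0],[-1,-0.54,-0.97,0.2,0,0,0],[-1,-0.54,-0.97,0.2,0,0,0]]
  ]
}}

```text
clock: 2.18
eef_pos: [533.6, 35.0, 285.4]
orientation: [0.218, 0.026, 0.976, -0.005]
contact_force: [0.6, -0.1, 0.2]
gripper_width: 88.4
finger_force: 0.0
```

{"api": "arm_command", "payload": {
  "moves": [
    [[-1,-0.54,-0.97,0.2,0,0,0],[-1,-0.54,-0.97,0.2,0,0,0],[-1,-0.54,-0.97,0.2,0,0,0],[-1,-0.54,-0.97,0.2,0,0,0],[-1,-0.54,-0.97,0.2,0,0,0]]
  ]
}}

```text
clock: 2.6
eef_pos: [611.9, -114.9, 292.1]
orientation: [0.218, 0.026, 0.976, -0.005]
contact_force: [0.3, 0.5, -0.6]
gripper_width: 88.2
finger_force: 0.0
```

{"api": "arm_command", "payload": {
  "moves": [
    [[-1,0,0,0,0,0,0],[-1,0,0,0,0,0,0]]
  ]
}}

```text
clock: 2.77
eef_pos: [611.7, -114.7, 291.6]
orientation: [0.217, 0.027, 0.976, -0.005]
contact_force: [-0.5, 0.5, 0.6]
gripper_width: 88.2
finger_force: 0.0
```

```bash
cat >> h.py <<'E'
def wrist(name):
    p0,R,s=tool(); p,d=ctrl.camera("wrist"); c=ctrl.get_calibration("wrist"); T=np.eye(4);T[:3,:3]=R;T[:3,3]=p0
    cv2.imwrite(f"pics/{name}.png",p[:,:,::-1]); return p,d,c,T@c["T_tool_cam"]
E
python3 - <<'E'
from h import *
p,d,c,T=wrist("w1"); hsv=cv2.cvtColor(p,cv2.COLOR_RGB2HSV)
m=cv2.morphologyEx(cv2.inRange(hsv,(3,120,90),(18,255,255)),cv2.MORPH_CLOSE,np.ones((9,9)))
c0,x,n=face(c,d,m,T); o=c0-30*n; print(o); plan(o+80*n,np.degrees(np.arctan2(x[1],x[0])),25)
E
```

```text
ctr [ 645.3 -117.8  192. ] x [ 0.903 -0.026  0.428] yaw -1.7 tilt 25.4 tiltdir -1.4 size [np.float64(52.2), np.float64(118.0)]
[ 658.10121636 -118.07255083  164.86008918]
t 2.82 p [ 611.2 -113.5  291.6] turn [-0.1   0.01 -0.27] shift now [ 0.38 -0.11  1.82] after [ 0.38 -0.11  1.82]
```

View pics/w1.png

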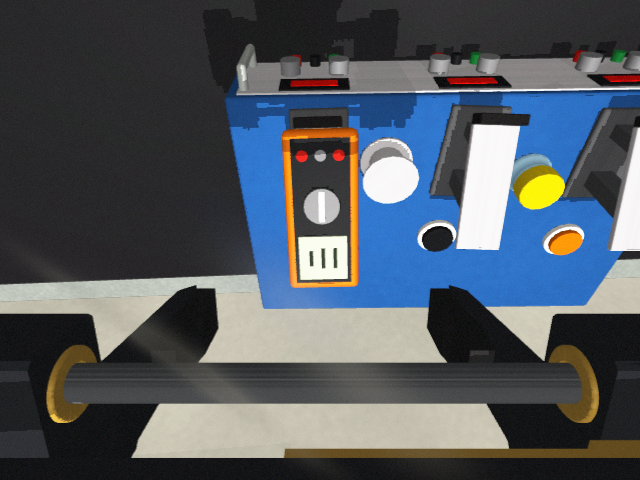

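{"api": "arm_command", "payload": {
  "moves": [
    [[-1,0.38,-0.11,0,-0.1,0,-0.27],[-1,0,0,1,0,0,0],[-1,0,0,1,0,0,0],[-1,0,0,1,0,0,0],[-1,0,0,1,0,0,0]]
  ]
}}

```text
clock: 3.23
eef_pos: [652.2, -115.4, 178.5]
orientation: [0.218, 0.012, 0.976, -0.003]
contact_force: [1.2, 0.8, -0.2]
gripper_width: 87.9
finger_force: 0.0
```

{"api": "arm_command", "payload": {
  "moves": [
    [[-1,0,0,0.3,0,0,0],[-1,0,0,0.15,0,0,0],[-1,0,0,0,0,0,0],[1,0,0,0,0,0,0],[1,0,0,0,0,0,0]]
  ]
}}

```text
clock: 3.65
eef_pos: [659.1, -117.5, 169.7]
orientation: [0.22, 0.013, 0.975, -0.004]
contact_force: [0.2, 0.4, -0.6]
gripper_width: 76.8
finger_force: 0.0
```

{"api": "arm_command", "payload": {
  "moves": [
    [[1,0,0,0,0,0,0],[1,0,0,0,0,0,0],[1,0,0,0,0,0,0],[1,0,0,0,0,0,0],[1,0,0,0,0,0,0]]
  ]
}}

```text
clock: 4.07
eef_pos: [658.6, -117.0, 168.7]
orientation: [0.219, 0.014, 0.976, -0.003]
contact_force: [-4.8, 6.5, 8.3]
gripper_width: 43.8
finger_force: 8.6
```

```bash
python3 - <<'E'
from h import *
p,d,c,T=wrist("w2"); s=ctrl.get_state();print(s["gripper_width"],s["finger_force"],s["contact_force"],s["moment"])
q,_=ctrl.camera("scene"); q=cv2.resize(q[180:340,160:360],None,fx=2.4,fy=2.4)
cv2.imwrite("pics/w2.png",np.hstack([cv2.resize(p,(320,240)),q[:240,:480]])[:,:,::-1] if 0 else np.hstack([cv2.copyMakeBorder(cv2.resize(p,(320,240)),0,q.shape[0]-240,0,0,0),q])[:,:,::-1])
E
```

```text
39.67054451626457 10.23339516366832 [-5.68866185  6.16085436 10.63820434] [0.81206307 0.32401617 0.33137746]
```

View pics/w2.png

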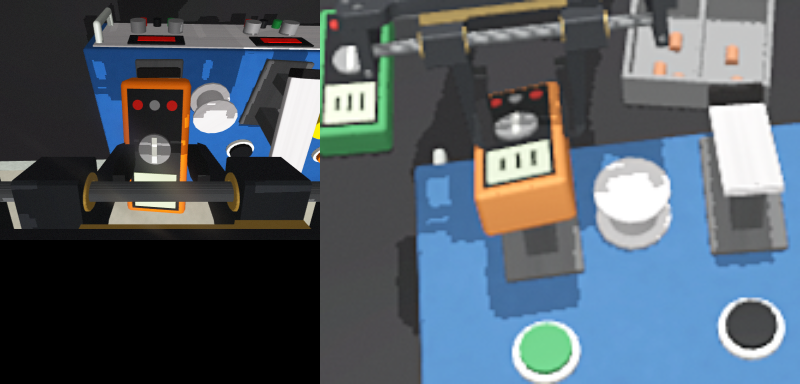

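```bash
python3 - <<'E'
from h import *
p,d,c,T=wrist("w3"); s=ctrl.get_state();print(s["gripper_width"],s["finger_force"],s["contact_force"],s["eef_pos"])
cv2.imwrite("pics/w3.png",cv2.resize(p[140:440,140:480],None,fx=2,fy=2)[:,:,::-1])
for v in range(270,420,12): print(v,d[v,200:450:20].astype(int))
E
```

```text
31.983520027859868 14.354282543063164 [-8.46360035  6.78478735 13.66979459] [ 658.86576543 -116.38049676  169.52228268]
270 [423 280 159 156 155 151 153 151 152 278 280 279 280]
282 [436 288 160 157 152 151 151 153 154 290 288 289 288]
294 [451 297 165 152 155 153 155 155 156 153 150 298 296]
306 [467 308 140 142 155 153 154 156 157 143 140 307 306]
318 [ 82 483 131 134 157 156 155 158 158 135 132 131  83]
330 [ 79 123 125 127 162 163 160 160 161 128 126 122  83]
342 [ 79 116 118 119 164 163 162 162 162 128 120 116  83]
354 [ 76 112 116 116 164 164 163 162 164 120 114 110  79]
366 [76 78 79 78 78 77 78 78 78 78 77 77 78]
378 [74 76 75 76 76 75 75 76 76 77 75 76 76]
390 [75 76 75 75 75 75 76 76 77 75 77 75 75]
402 [77 77 78 76 77 77 78 77 77 78 77 77 77]
414 [  77   95 1093  177  175  174  171  171  175 1087 1085  101   78]
```

View pics/w3.png

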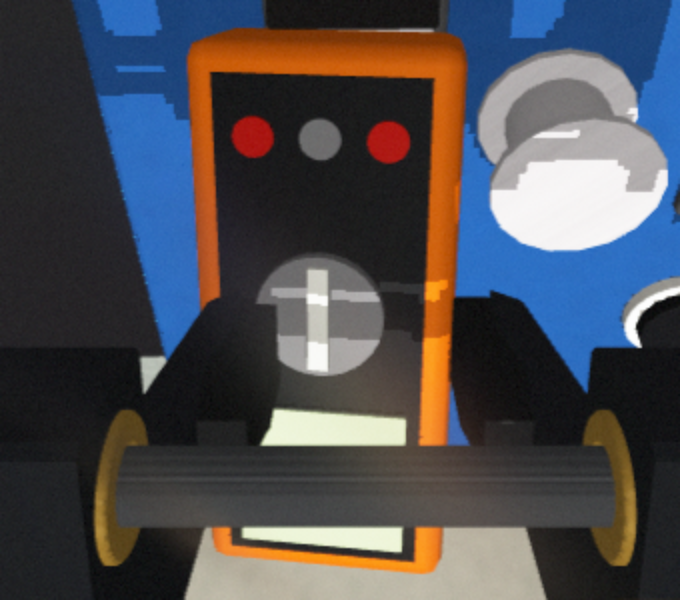

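The wrist view shows the fingers ended at face level: the left finger lies over the case (around 240,300 in the crop), so the gap of 32 mm is not a grasp. I'll open, back off, then measure where the finger tips really are.

{"api": "arm_command", "payload": {
  "moves": [
    [[-1,0,0,0,0,0,0],[-1,0,0,0,0,0,0],[-1,0,0,0,0,0,0],[-1,0,0,-0.3,0,0,0],[-1,0,0,-1,0,0,0]]
  ]
}}

```text
clock: 4.63
eef_pos: [638.8, -116.2, 197.5]
orientation: [0.214, 0.014, 0.977, -0.002]
contact_force: [-0.6, 0.7, -0.2]
gripper_width: 63.2
finger_force: 0.0
```

{"api": "arm_command", "payload": {
  "moves": [
    [[-1,0,0,-1,0,0,0],[-1,0,0,-1,0,0,0],[-1,0,0,-1,0,0,0],[-1,0,0,0,0,0,0],[-1,0,0,0,0,0,0]]
  ]
}}

```text
clock: 5.05
eef_pos: [604.0, -116.4, 287.3]
orientation: [0.221, 0.013, 0.975, -0.004]
contact_force: [-1.1, 0.2, -0.6]
gripper_width: 88.1
finger_force: 0.0
```

```bash
python3 - <<'E'
from h import *
p,d,c,T=wrist("w4"); hsv=cv2.cvtColor(p,cv2.COLOR_RGB2HSV);print(ctrl.get_state()["gripper_width"])
m=cv2.morphologyEx(cv2.inRange(hsv,(3,120,90),(18,255,255))&near(p,(0,0,430,320)),cv2.MORPH_CLOSE,np.ones((9,9)))
c0,x,n=face(c,d,m,T); o=c0-30*n; print(o); plan(o+80*n,np.degrees(np.arctan2(x[1],x[0])),25)
Tc=c["T_tool_cam"]
v,u=np.nonzero((d>90)&(d<185)); P=bydepth(c,np.c_[u,v],d[v,u],Tc); P=P[(abs(P[:,1])<75)]
for s in(-1,1):
    Q=P[P[:,1]*s>25]
    for z in range(-90,10,8):
        q=Q[abs(Q[:,2]-z)<4]
        if len(q)>5: print(s,z,len(q),"x",np.percentile(q[:,0],[2,98]).round(),"y",np.percentile(q[:,1],[2,98]).round())
E
```

```text
88.09265728796287
ctr [ 644.4 -126.5  191.6] x [ 0.903 -0.047  0.428] yaw -3.0 tilt 25.4 tiltdir -1.6 size [np.float64(52.6), np.float64(118.7)]
[ 657.19118224 -126.86790698  164.53430763]
t 5.1 p [ 603.2 -116.   284.8] turn [0.11 0.06 0.26] shift now [ 0.08 -0.31  1.73] after [ 0.06 -0.3   1.73]
-1 -90 1018 x [-11.   8.] y [-52. -51.]
-1 -82 583 x [-10.  11.] y [-60. -51.]
-1 -74 1100 x [-10.  11.] y [-61. -44.]
-1 -66 958 x [ 3. 11.] y [-60. -44.]
-1 -58 856 x [-4. 11.] y [-60. -45.]
-1 -50 958 x [-8. 11.] y [-58. -44.]
-1 -42 763 x [-8. 11.] y [-58. -44.]
-1 -34 589 x [-8. 11.] y [-57. -44.]
-1 -26 268 x [-8. 11.] y [-55. -44.]
1 -90 889 x [-10.   8.] y [51. 52.]
1 -82 562 x [-10.  11.] y [51. 59.]
1 -74 1096 x [-10.  11.] y [44. 60.]
1 -66 972 x [ 2. 11.] y [44. 60.]
1 -58 851 x [-3. 11.] y [45. 59.]
1 -50 976 x [-8. 11.] y [44. 58.]
1 -42 753 x [-8. 11.] y [43. 57.]
1 -34 585 x [-8. 11.] y [43. 56.]
1 -26 275 x [-8. 11.] y [44. 55.]
```

View pics/w4.png

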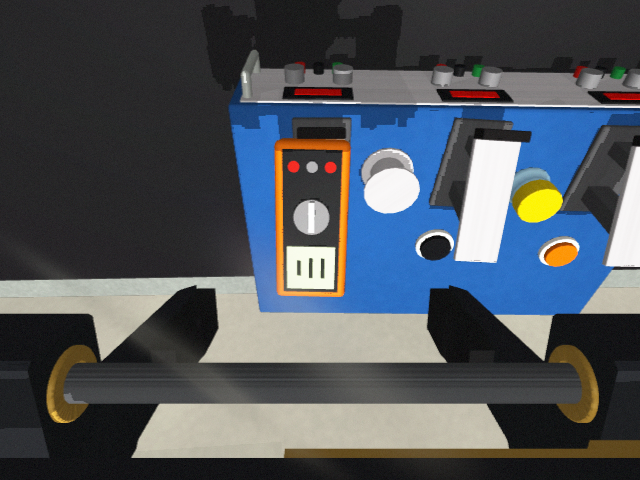

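Finger tips show up about 23 mm short of the reported TCP, consistent with the contact at the face; I'll go 23 mm deeper. The meter slid about 9 mm to −y but still rests on the deck.

{"api": "arm_command", "payload": {
  "moves": [
    [[-1,0.06,-0.31,0,0.11,0.06,0.26],[-1,0,0,0.8,0,0,0],[-1,0,0,1,0,0,0],[-1,0,0,1,0,0,0],[-1,0,0,0.5,0,0,0]]
  ]
}}

```text
clock: 5.52
eef_pos: [640.7, -127.0, 186.3]
orientation: [0.211, 0.026, 0.977, -0.005]
contact_force: [-1.2, -0.5, -0.7]
gripper_width: 88.1
finger_force: 0.0
```

{"api": "arm_command", "payload": {
  "moves": [
    [[-1,0,0,0.5,0,0,0],[-1,0,0,0.5,0,0,0],[-1,0,0,0.4,0,0,0],[-1,0,0,0.36,0,0,0],[-1,0,0,0,0,0,0]]
  ]
}}

```text
clock: 5.93
eef_pos: [663.6, -128.1, 140.9]
orientation: [0.213, 0.026, 0.977, -0.005]
contact_force: [-0.3, 0.7, -0.6]
gripper_width: 88.4
finger_force: 0.0
```

{"api": "arm_command", "payload": {
  "moves": [
    [[1,0,0,0,0,0,0],[1,0,0,0,0,0,0],[1,0,0,0,0,0,0],[1,0,0,0,0,0,0],[1,0,0,0,0,0,0]]
  ]
}}

```text
clock: 6.35
eef_pos: [665.6, -128.5, 146.5]
orientation: [0.216, 0.026, 0.976, -0.006]
contact_force: [-0.2, 3.9, -0.0]
gripper_width: 56.8
finger_force: 1.6
```

{"api": "arm_command", "payload": {
  "moves": [
    [[1,0,0,0,0,0,0],[1,0,0,0,0,0,0],[1,0,0,0,0,0,0]]
  ]
}}

```text
clock: 6.6
eef_pos: [665.8, -128.3, 146.6]
orientation: [0.216, 0.025, 0.976, -0.006]
contact_force: [-1.4, 1.9, 5.4]
gripper_width: 53.3
finger_force: 29.9
```

{"api": "arm_command", "payload": {
  "moves": [
    [[1,0,0,-0.2,0,0,0],[1,0,0,-0.5,0,0,0],[1,0,0,-1,0,0,0],[1,0,0,-1,0,0,0],[1,0,0,-0.8,0,0,0]]
  ]
}}

```text
clock: 7.02
eef_pos: [619.2, -126.0, 240.2]
orientation: [0.214, 0.025, 0.977, -0.005]
contact_force: [0.8, -0.5, -2.7]
gripper_width: 53.8
finger_force: 30.0
```

{"api": "arm_command", "payload": {
  "moves": [
    [[1,0,0.5,0,0,0,0],[1,0,0.8,0,0,0,0],[1,0,0.8,0,0,0,0],[1,0,0.5,0,0,0,0],[1,0,0,0,0,0,0]]
  ]
}}

```text
clock: 7.43
eef_pos: [623.5, -45.9, 238.7]
orientation: [0.214, 0.024, 0.977, -0.005]
contact_force: [-0.6, -0.2, -3.3]
gripper_width: 54.0
finger_force: 30.0
```

```bash
python3 - <<'E'
from h import *
p,d,c,T=wrist("w5"); hsv=cv2.cvtColor(p,cv2.COLOR_RGB2HSV);s=ctrl.get_state();print(s["gripper_width"],s["finger_force"],s["contact_force"],s["clock"])
for n in("top","scene"):
    q,e=ctrl.camera(n); np.savez(n+"1.npz",p=q,d=e)
    if n=="scene": cv2.imwrite("pics/w5.png",np.hstack([cv2.resize(p,(400,300)),cv2.resize(q,(400,300))])[:,:,::-1])
E
```

```text
53.977958802467725 29.967630508326693 [ 0.02098943 -0.53729131 -2.77222213] 7.4833
```

View pics/w5.png

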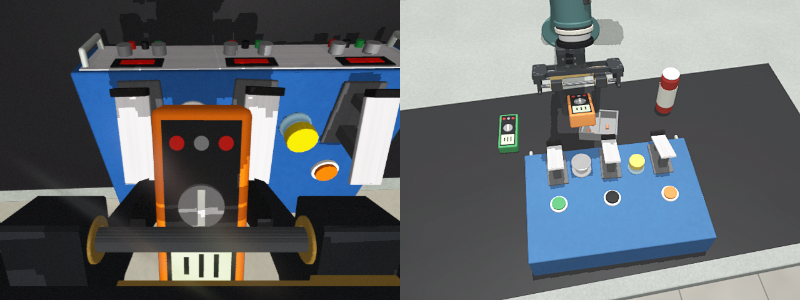

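The orange meter is held squarely (wrist view about 200,200) and all three decks are bare now. Measure the decks, and the meter in the hand.

```bash
python3 - <<'E'
from h import *
z=dict(np.load("scene1.npz"));c=ctrl.get_calibration("scene");p,d=z["p"],z["d"]; hsv=cv2.cvtColor(p,cv2.COLOR_RGB2HSV)
W=((0,0,150),(180,60,255))
def comps(p,d,c,T,lab):
    hsv=cv2.cvtColor(p,cv2.COLOR_RGB2HSV); v,u=np.nonzero((d>0)); P=bydepth(c,np.c_[u,v],d[v,u],T)
    k=(P[:,2]>136)&(P[:,2]<186)&(P[:,0]>590)&(P[:,0]<730)
    m=np.zeros(d.shape,np.uint8); m[v[k],u[k]]=255; m&=cv2.inRange(hsv,*W); m=cv2.morphologyEx(m,cv2.MORPH_OPEN,np.ones((3,3)))
    n,L,st,_=cv2.connectedComponentsWithStats(m)
    for i in range(1,n):
        if st[i,4]>300: print(lab,st[i,:5],end=" "); face(c,d,(L==i).astype(np.uint8)*255,T)
comps(p,d,c,None,"scene"); 
z=dict(np.load("top1.npz"));comps(z["p"],z["d"],ctrl.get_calibration("top"),None,"top")
z=dict(np.load("top0.npz"));comps(z["p"],z["d"],ctrl.get_calibration("top"),None,"top0")
w=cv2.imread("pics/w5.png")
p0,R,s=tool(); p,d,c,T=wrist("w6"); comps(p,d,c,T,"wrist")
hsv=cv2.cvtColor(p,cv2.COLOR_RGB2HSV); m=cv2.inRange(hsv,(3,120,90),(18,255,255))&near(p,(200,100,430,480))
m=cv2.morphologyEx(m,cv2.MORPH_OPEN,np.ones((3,3))); v,u=np.nonzero(m); P=bydepth(c,np.c_[u,v],d[v,u],c["T_tool_cam"])
P=P[(P[:,2]>-70)&(P[:,2]<0)]; print("meter in tool x",np.percentile(P[:,0],[1,99]),"y",np.percentile(P[:,1],[1,99]),"z",np.percentile(P[:,2],[5,50]))
for a,b in((-60,-30),(20,40),(40,60)):
    q=P[(P[:,0]>a)&(P[:,0]<b)]; 
    if len(q)>20: print(a,len(q),np.percentile(q[:,1],[2,98]),np.percentile(q[:,2],[10,30,50]))
E
```

```text
scene [403 216  39  38 909] ctr [668.5 139.5 161.7] x [ 0.906 -0.048  0.42 ] yaw -3.1 tilt 24.9 tiltdir -3.1 size [np.float64(37.1), np.float64(108.6)]
scene [323 223  30  39 903] ctr [660.2  12.1 162. ] x [ 0.902 -0.085  0.424] yaw -5.4 tilt 25.1 tiltdir -5.5 size [np.float64(36.0), np.float64(108.7)]
scene [236 232  27  41 936] ctr [ 654.8 -120.2  161.9] x [ 0.906 -0.018  0.423] yaw -1.2 tilt 25.0 tiltdir -2.2 size [np.float64(35.7), np.float64(108.5)]
top [ 234  194   21   53 1015] ctr [664.7 141.7 159.7] x [ 0.904 -0.052  0.424] yaw -3.3 tilt 25.1 tiltdir 0.0 size [np.float64(35.9), np.float64(98.4)]
top [304 194  20  27 436] ctr [679.8  10.8 171.3] x [ 0.904 -0.058  0.423] yaw -3.6 tilt 25.0 tiltdir -6.8 size [np.float64(35.1), np.float64(48.5)]
top [374 194  20  21 407] ctr [ 678.5 -119.1  172.6] x [ 0.912 -0.029  0.409] yaw -1.8 tilt 24.2 tiltdir -0.2 size [np.float64(35.5), np.float64(38.0)]
top0 [ 234  194   21   53 1010] ctr [664.7 141.7 159.7] x [ 0.903 -0.052  0.426] yaw -3.3 tilt 25.2 tiltdir -3.5 size [np.float64(36.1), np.float64(98.5)]
top0 [ 303  194   21   55 1024] 
[... 230 characters left out ...]
ir -6.0 size [np.float64(35.4), np.float64(98.6)]
wrist [ 188  152   59  141 6542] ctr [ 649.9 -119.2  160.1] x [ 0.906 -0.023  0.422] yaw -1.5 tilt 25.0 tiltdir -1.4 size [np.float64(35.1), np.float64(98.2)]
wrist [ 565  153   75  141 7252] ctr [664.4 141.3 159.7] x [ 0.905 -0.045  0.422] yaw -2.8 tilt 25.0 tiltdir -3.6 size [np.float64(36.2), np.float64(98.9)]
meter in tool x [-46.26218887  58.52427999] y [-27.02742954  25.88323306] z [-50.07362765 -46.98833138]
-60 1058 [-27.08308305  25.81405699] [-50.80824151 -50.29254365 -49.87836246]
20 1649 [-26.76583657  25.64056153] [-48.30301871 -47.71616472 -47.2347528 ]
40 4827 [-26.0059686   25.10905851] [-47.29679997 -46.61331378 -46.03149891]
```

```bash
cat >> h.py <<'E'
def place(deck,psi,off,dx,dn,dp):
    "deck origin, yaw; off: meter origin in tool; dx up-slope and dn normal stand-off; dp meter pitch beyond tool's"
    M=Rm(psi); X=Rm(psi,25-dp); T=np.c_[-X[:,0],X[:,1],-X[:,2]]
    plan(np.asarray(deck)+(10+dx)*M[:,0]+dn*M[:,2]-T@np.asarray(off),psi,25-dp)
E
python3 - <<'E'
from h import *
a=([664.4,141.5,159.7],-3.1,(-1.3,-.6,-18.3))
place(*a,4,70,2.3); place(*a,4,70,2.3)
E
```

```text
t 7.63 p [624.5 -48.9 239.6] turn [0.   0.42 0.02] shift now [-0.18  6.43  1.11] after [-0.21  6.43  1.1 ]
t 7.63 p [624.5 -48.9 239.6] turn [0.   0.42 0.02] shift now [-0.18  6.43  1.11] after [-0.21  6.43  1.1 ]
```

{"api": "arm_command", "payload": {
  "moves": [
    [[1,-0.1,0.6,0,0,0.42,0.02],[1,-0.1,1,0,0,0,0],[1,0,1,0,0,0,0],[1,0,1,0,0,0,0],[1,0,1,0,0,0,0]]
  ]
}}

```text
clock: 8.05
eef_pos: [638.2, 89.0, 242.8]
orientation: [0.197, 0.028, 0.98, -0.005]
contact_force: [0.2, -0.1, -3.1]
gripper_width: 53.7
finger_force: 30.0
```

{"api": "arm_command", "payload": {
  "moves": [
    [[1,0,1,0.3,0,0,0],[1,0,0.6,0.4,0,0,0],[1,0,0.23,0.4,0,0,0],[1,0,0,0,0,0,0],[1,0,0,0,0,0,0]]
  ]
}}

```text
clock: 8.47
eef_pos: [652.9, 142.2, 210.7]
orientation: [0.196, 0.027, 0.98, -0.006]
contact_force: [0.4, -1.2, -3.7]
gripper_width: 53.7
finger_force: 30.0
```

```bash
python3 - <<'E'
from h import *
a=([664.4,141.5,159.7],-3.1,(-1.3,-.6,-18.3))
place(*a,4,5,2.3)
p,d,c,T=wrist("w7");hsv=cv2.cvtColor(p,cv2.COLOR_RGB2HSV); m=cv2.inRange(hsv,(3,120,90),(18,255,255))&near(p,(200,100,430,345))
m=cv2.morphologyEx(m,cv2.MORPH_OPEN,np.ones((3,3))); v,u=np.nonzero(m);P=bydepth(c,np.c_[u,v],d[v,u],T)
k=np.percentile(P[:,2],5); print("meter y",np.percentile(P[:,1],[1,99]))
q,e=ctrl.camera("scene");c=ctrl.get_calibration("scene"); hsv=cv2.cvtColor(q,cv2.COLOR_RGB2HSV)
m=cv2.morphologyEx(cv2.inRange(hsv,(3,120,90),(18,255,255))&near(q,(300,100,600,290)),cv2.MORPH_OPEN,np.ones((3,3)));v,u=np.nonzero(m);P=bydepth(c,np.c_[u,v],e[v,u]);print("scene y",np.percentile(P[:,1],[1,50,99]))
place(*a,4,5,2.3)
cv2.imwrite("pics/w7.png",np.hstack([cv2.resize(p,(400,300)),q[100:400,250:650]])[:,:,::-1])
E
```

```text
t 8.47 p [652.9 142.2 210.7] turn [-0.01 -0.02  0.  ] shift now [-0.12  0.02  2.14] after [-0.11  0.02  2.14]
meter y [117.05842721 170.85152756]
scene y [ 41.8528596  131.68273493 191.84379842]
t 8.57 p [653.9 141.8 212.7] turn [-0.    0.02 -0.02] shift now [-0.06  0.03  2.19] after [-0.06  0.03  2.19]
```

View pics/w7.png

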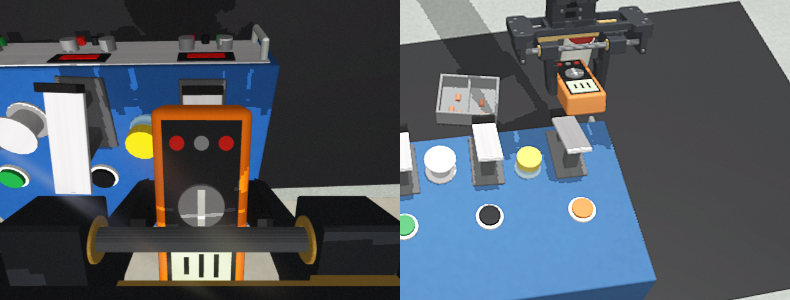

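The meter hangs over the orange-disc deck (scene view about 580,90), aligned. Lowering.

{"api": "arm_command", "payload": {
  "moves": [
    [[1,-0.09,0.02,0.5,0,0,0],[1,0,0,0.7,0,0,0],[1,0,0,0.6,0,0,0],[1,0,0,0.3,0,0,0],[1,0,0,0,0,0,0]]
  ]
}}

```text
clock: 8.98
eef_pos: [679.6, 140.8, 153.3]
orientation: [0.196, 0.027, 0.98, -0.006]
contact_force: [-0.6, 0.9, -2.1]
gripper_width: 54.0
finger_force: 30.0
```

{"api": "arm_command", "payload": {
  "moves": [
    [[1,0,0,0.05,0,0,0],[1,0,0,0.05,0,0,0],[1,0,0,0,0,0,0]]
  ]
}}

```text
clock: 9.23
eef_pos: [682.5, 142.5, 154.4]
orientation: [0.199, 0.027, 0.98, -0.005]
contact_force: [-0.1, 0.6, -2.8]
gripper_width: 53.9
finger_force: 30.0
```

{"api": "arm_command", "payload": {
  "moves": [
    [[1,0,0,0.04,0,0,0],[1,0,0,0.04,0,0,0],[1,0,0,0,0,0,0]]
  ]
}}

```text
clock: 9.48
eef_pos: [682.8, 142.7, 151.1]
orientation: [0.198, 0.026, 0.98, -0.005]
contact_force: [0.0, -0.4, -2.5]
gripper_width: 53.8
finger_force: 30.0
```

```bash
python3 - <<'E'
from h import *
a=([664.4,141.5,159.7],-3.1,(-1.3,-.6,-18.3))
place(*a,0,0,2.3); print(tool()[2]["contact_force"])
p,d=ctrl.camera("wrist"); print(tool()[2]["contact_force"]); place(*a,0,0,2.3)
E
```

```text
t 9.48 p [682.8 142.7 151.1] turn [0.01 0.02 0.  ] shift now [ 0.16 -0.05  0.1 ] after [ 0.16 -0.05  0.1 ]
[ 4.22858806e-04 -4.17877207e-01 -2.47722659e+00]
[-0.43454748  0.41401934 -2.87598203]
t 9.53 p [682.7 142.7 151. ] turn [0.01 0.02 0.  ] shift now [ 0.16 -0.05  0.09] after [ 0.16 -0.05  0.09]
```

{"api": "arm_command", "payload": {
  "moves": [
    [[1,0.03,-0.04,0.04,0,0,0],[1,0,0,0.04,0,0,0],[1,0,0,0.03,0,0,0],[1,0,0,0,0,0,0]]
  ]
}}

```text
clock: 9.87
eef_pos: [682.7, 141.3, 148.0]
orientation: [0.197, 0.027, 0.98, -0.005]
contact_force: [-5.3, 0.2, 2.6]
gripper_width: 53.6
finger_force: 29.9
```

{"api": "arm_command", "payload": {
  "moves": [
    [[1,0,0,0.04,0,0,0],[1,0,0,0,0,0,0]]
  ]
}}

```text
clock: 10.03
eef_pos: [682.7, 141.3, 147.9]
orientation: [0.197, 0.027, 0.98, -0.005]
contact_force: [-12.7, -0.3, 10.5]
gripper_width: 54.1
finger_force: 29.9
```

{"api": "arm_command", "payload": {
  "moves": [
    [[1,0.04,0,-0.04,0,0,0],[1,0.04,0,0,0,0,0],[1,0,0,0,0,0,0]]
  ]
}}

```text
clock: 10.28
eef_pos: [681.5, 141.6, 147.4]
orientation: [0.198, 0.026, 0.98, -0.005]
contact_force: [-1.5, -0.4, 2.8]
gripper_width: 53.4
finger_force: 30.0
```

{"api": "arm_command", "payload": {
  "moves": [
    [[1,0.04,0,0,0,0,0],[1,0,0,0,0,0,0]]
  ]
}}

```text
clock: 10.45
eef_pos: [680.9, 141.7, 147.2]
orientation: [0.199, 0.026, 0.98, -0.005]
contact_force: [-0.2, 0.3, 3.5]
gripper_width: 53.5
finger_force: 30.0
```

{"api": "arm_command", "payload": {
  "moves": [
    [[1,0.04,0,0,0,0,0],[1,0,0,0,0,0,0]]
  ]
}}

```text
clock: 10.62
eef_pos: [679.7, 141.8, 146.6]
orientation: [0.199, 0.026, 0.98, -0.005]
contact_force: [1.3, -0.2, 4.1]
gripper_width: 53.8
finger_force: 30.0
```

{"api": "arm_command", "payload": {
  "moves": [
    [[1,0.04,0,0,0,0,0],[1,0,0,0,0,0,0]]
  ]
}}

```text
clock: 10.78
eef_pos: [678.7, 141.8, 146.1]
orientation: [0.199, 0.026, 0.98, -0.005]
contact_force: [2.1, -0.4, 4.6]
gripper_width: 53.9
finger_force: 30.0
```

{"api": "arm_command", "payload": {
  "moves": [
    [[1,0.04,0,0,0,0,0],[1,0,0,0,0,0,0]]
  ]
}}

```text
clock: 10.95
eef_pos: [678.6, 141.8, 146.3]
orientation: [0.2, 0.026, 0.979, -0.005]
contact_force: [5.9, -0.9, 3.1]
gripper_width: 53.9
finger_force: 30.0
```

{"api": "arm_command", "payload": {
  "moves": [
    [[1,0.04,0,0,0,0,0],[1,0,0,0,0,0,0]]
  ]
}}

```text
clock: 11.12
eef_pos: [678.5, 141.9, 146.5]
orientation: [0.201, 0.026, 0.979, -0.004]
contact_force: [8.2, -1.5, 2.6]
gripper_width: 53.7
finger_force: 30.0
```

```bash
python3 - <<'E'
from h import *
a=([664.4,141.5,159.7],-3.1,(-1.3,-.6,-18.3))
place(*a,0,0,2.3); print(tool()[2]["contact_force"])
E
```

```text
t 11.12 p [678.5 141.9 146.5] turn [0.03 0.1  0.  ] shift now [-0.03 -0.02  0.01] after [-0.03 -0.02  0.01]
[ 8.15000317 -1.4647886   2.57145979]
```

The push force rises and motion stops, so the meter is against the lip at the computed position. Release and back off.

{"api": "arm_command", "payload": {
  "moves": [
    [[1,-0.03,0,0,0,0,0],[-1,0,0,0,0,0,0],[-1,0,0,0,0,0,0],[-1,0,0,0,0,0,0],[-1,0,0,0,0,0,0]]
  ]
}}

```text
clock: 11.53
eef_pos: [674.7, 141.5, 142.7]
orientation: [0.196, 0.026, 0.98, -0.005]
contact_force: [0.4, -0.1, 0.2]
gripper_width: 78.7
finger_force: 0.0
```

{"api": "arm_command", "payload": {
  "moves": [
    [[-1,0,0,0,0,0,0],[-1,0,0,-0.3,0,0,0],[-1,0,0,-1,0,0,0],[-1,0,0,-1,0,0,0],[-1,0,0,-1,0,0,0]]
  ]
}}

```text
clock: 11.95
eef_pos: [636.7, 143.6, 236.3]
orientation: [0.197, 0.026, 0.98, -0.005]
contact_force: [1.4, 0.8, 0.6]
gripper_width: 88.0
finger_force: 0.0
```

{"api": "arm_command", "payload": {
  "moves": [
    [[-1,0,0,-1,0,0,0],[-1,0,0,-1,0,0,0],[-1,0,0,0,0,0,0],[-1,0,0,0,0,0,0]]
  ]
}}

```text
clock: 12.28
eef_pos: [615.4, 145.4, 295.0]
orientation: [0.2, 0.026, 0.979, -0.004]
contact_force: [-0.6, -0.7, -0.3]
gripper_width: 88.4
finger_force: 0.0
```

```bash
python3 - <<'E'
from h import *
p,d,c,T=wrist("w8"); hsv=cv2.cvtColor(p,cv2.COLOR_RGB2HSV)
def disp(c0,n,x,D,psi):
    M=Rm(psi); print("origin in deck",(M.T@(c0-30*n-np.array(D))).round(1),"pitch",np.degrees(np.arcsin(x[2])).round(1))
m=cv2.morphologyEx(cv2.inRange(hsv,(3,120,90),(18,255,255))&near(p,(240,100,420,345)),cv2.MORPH_CLOSE,np.ones((9,9)))
c0,x,n=face(c,d,m,T); disp(c0,n,x,[664.4,141.5,159.7],-3.1)
plan([449,-240,160],-4,0)
E
```

```text
ctr [659.3 142.3 191.8] x [ 0.903 -0.049  0.428] yaw -3.1 tilt 25.3 tiltdir -2.9 size [np.float64(52.6), np.float64(117.6)]
origin in deck [9.1 0.5 1.3] pitch 25.3
t 12.33 p [614.6 145.  292.3] turn [0.06 4.58 0.18] shift now [  6.15 -13.12   2.17] after [  4.61 -13.19   4.41]
```

Orange rests at (9.1, 0.5) on its deck, pitch 25.3°: good. Now go over the green meter.

{"api": "arm_command", "payload": {
  "moves": [
    [[-1,0.33,-0.94,0,0.01,0.92,0.04],[-1,0.33,-0.94,0,0.01,0.92,0.04],[-1,0.33,-0.94,0,0.01,0.92,0.04],[-1,0.33,-0.94,0,0.01,0.92,0.04],[-1,0.33,-0.94,0,0.01,0.9,0.02]]
  ]
}}

```text
clock: 12.75
eef_pos: [556.8, 5.9, 277.3]
orientation: [-0.005, 0.035, 0.999, 0.0]
contact_force: [0.6, -0.1, -1.1]
gripper_width: 88.4
finger_force: 0.0
```

{"api": "arm_command", "payload": {
  "moves": [
    [[-1,0.33,-0.94,0.3,0,0,0],[-1,0.33,-0.94,0.3,0,0,0],[-1,0.33,-0.94,0.3,0,0,0],[-1,0.33,-0.94,0.3,0,0,0],[-1,0.33,-0.94,0.3,0,0,0]]
  ]
}}

```text
clock: 13.17
eef_pos: [497.2, -131.1, 231.5]
orientation: [-0.003, 0.035, 0.999, 0.001]
contact_force: [0.5, -0.1, -0.0]
gripper_width: 88.0
finger_force: 0.0
```

{"api": "arm_command", "payload": {
  "moves": [
    [[-1,0.33,-0.94,0.3,0,0,0],[-1,0.33,-0.94,0.3,0,0,0],[-1,0.33,-0.94,0,0,0,0],[-1,0,0,0,0,0,0],[-1,0,0,0,0,0,0]]
  ]
}}

```text
clock: 13.58
eef_pos: [461.9, -213.1, 214.2]
orientation: [-0.003, 0.037, 0.999, 0.001]
contact_force: [-0.2, -0.1, 0.8]
gripper_width: 88.3
finger_force: 0.0
```

```bash
python3 - <<'E'
from h import *
p,d,c,T=wrist("w9"); hsv=cv2.cvtColor(p,cv2.COLOR_RGB2HSV)
m=cv2.inRange(hsv,(45,100,40),(90,255,255)); v,u=np.nonzero((m>0)&(d>0)); P=bydepth(c,np.c_[u,v],d[v,u],T); k=(P[:,2]>26)&(P[:,2]<36)
m[:]=0; m[v[k],u[k]]=255; m=cv2.morphologyEx(m,cv2.MORPH_CLOSE,np.ones((9,9)))
c0,x,n=face(c,d,m,T); psi=np.degrees(np.arctan2(x[1],x[0])); o=c0-[0,0,30]; print(o)
plan(o+[0,0,-18],psi,0)
E
```

```text
ctr [ 447.6 -242.8   31. ] x [ 0.997 -0.075  0.006] yaw -4.3 tilt 0.5 tiltdir -46.4 size [np.float64(53.1), np.float64(117.2)]
[ 447.55527509 -242.79089493    1.00621398]
t 13.63 p [ 462.6 -212.3  214.8] turn [ 0.02 -0.05  0.04] shift now [ 0.39 -1.06  7.73] after [ 0.42 -1.05  7.73]
```

{"api": "arm_command", "payload": {
  "moves": [
    [[-1,0.4,-1,0,0,0,0.04],[-1,0.02,-0.05,1,0,0,0],[-1,0,0,1,0,0,0],[-1,0,0,1,0,0,0],[-1,0,0,1,0,0,0]]
  ]
}}

```text
clock: 14.05
eef_pos: [449.1, -241.8, 95.2]
orientation: [-0.001, 0.036, 0.999, 0.0]
contact_force: [0.5, -1.1, -1.6]
gripper_width: 88.0
finger_force: 0.0
```

{"api": "arm_command", "payload": {
  "moves": [
    [[-1,0,0,1,0,0,0],[-1,0,0,1,0,0,0],[-1,0,0,0.7,0,0,0],[-1,0,0,0.4,0,0,0],[-1,0,0,0.3,0,0,0]]
  ]
}}

```text
clock: 14.47
eef_pos: [447.7, -241.2, -7.5]
orientation: [-0.002, 0.036, 0.999, 0.001]
contact_force: [0.2, -0.6, 0.3]
gripper_width: 88.1
finger_force: 0.0
```

{"api": "arm_command", "payload": {
  "moves": [
    [[-1,0,0,0.2,0,0,0],[-1,0,0,0,0,0,0],[-1,0,0,0,0,0,0]]
  ]
}}

```text
clock: 14.72
eef_pos: [449.2, -243.2, -10.8]
orientation: [-0.0, 0.037, 0.999, -0.0]
contact_force: [-0.4, -0.5, -0.1]
gripper_width: 88.2
finger_force: 0.0
```

TCP reads −11 mm with no contact, so the short-finger offset is confirmed. A touch lower, then grip.

{"api": "arm_command", "payload": {
  "moves": [
    [[-1,0,0,0.15,0,0,0],[1,0,0,0,0,0,0],[1,0,0,0,0,0,0],[1,0,0,0,0,0,0],[1,0,0,0,0,0,0]]
  ]
}}

```text
clock: 15.13
eef_pos: [448.5, -243.2, -15.6]
orientation: [-0.001, 0.037, 0.999, -0.0]
contact_force: [0.3, -0.4, -0.2]
gripper_width: 63.6
finger_force: 0.0
```

{"api": "arm_command", "payload": {
  "moves": [
    [[1,0,0,0,0,0,0],[1,0,0,0,0,0,0],[1,0,0,0,0,0,0],[1,0,0,0,0,0,0]]
  ]
}}

```text
clock: 15.47
eef_pos: [448.4, -243.0, -15.8]
orientation: [-0.001, 0.037, 0.999, -0.0]
contact_force: [0.2, 0.1, 1.9]
gripper_width: 53.8
finger_force: 30.0
```

{"api": "arm_command", "payload": {
  "moves": [
    [[1,0,0,-0.2,0,0,0],[1,0,0,-0.5,0,0,0],[1,0,0,-1,0,0,0],[1,0,0,-1,0,0,0],[1,0,0,-1,0,0,0]]
  ]
}}

```text
clock: 15.88
eef_pos: [447.4, -242.3, 95.4]
orientation: [-0.002, 0.037, 0.999, 0.001]
contact_force: [0.7, -0.7, -3.2]
gripper_width: 53.7
finger_force: 30.0
```

{"api": "arm_command", "payload": {
  "moves": [
    [[1,0,0,-1,0,0,0],[1,0,0,-1,0,0,0],[1,0,0,-1,0,0,0],[1,0,0,-1,0,0,0],[1,0,0,-1,0,0,0]]
  ]
}}

```text
clock: 16.3
eef_pos: [448.0, -242.5, 246.1]
orientation: [-0.001, 0.037, 0.999, 0.0]
contact_force: [1.8, -1.4, -2.4]
gripper_width: 54.1
finger_force: 30.0
```

{"api": "arm_command", "payload": {
  "moves": [
    [[1,0,0,0,0,-1,0],[1,0,0,0,0,-1,0],[1,0,0,0,0,-1,0],[1,0,0,0,0,-1,0],[1,0,0,0,0,-0.5,0]]
  ]
}}

```text
clock: 16.72
eef_pos: [447.0, -242.1, 243.9]
orientation: [0.195, 0.036, 0.98, -0.007]
contact_force: [-1.0, -0.3, -2.7]
gripper_width: 53.7
finger_force: 30.0
```

{"api": "arm_command", "payload": {
  "moves": [
    [[1,0,0,0,0,0,0],[1,0,0,0,0,0,0]]
  ]
}}

```text
clock: 16.88
eef_pos: [447.5, -242.7, 244.3]
orientation: [0.193, 0.037, 0.98, -0.007]
contact_force: [-0.8, 0.5, -1.4]
gripper_width: 53.7
finger_force: 30.0
```

```bash
cat >> h.py <<'E'
def inhand(lo,hi):
    p,d,c,T=wrist("wh"); hsv=cv2.cvtColor(p,cv2.COLOR_RGB2HSV); m=cv2.inRange(hsv,lo,hi)&near(p,(200,100,430,480))
    m=cv2.morphologyEx(m,cv2.MORPH_OPEN,np.ones((3,3))); v,u=np.nonzero(m); P=bydepth(c,np.c_[u,v],d[v,u],c["T_tool_cam"])
    P=P[(P[:,2]>-70)&(P[:,2]<0)]; print("x",np.percentile(P[:,0],[1,99]).round(1))
    for a,b in((-60,-30),(0,20),(20,40),(40,55)):
        q=P[(P[:,0]>a)&(P[:,0]<b)]
        if len(q)>20: print(a,len(q),"y",np.percentile(q[:,1],[2,98]).round(1),"z",np.percentile(q[:,2],[10,30,50]).round(1))
E
python3 - <<'E'
from h import *
inhand((45,100,40),(90,255,255)); s=tool()[2]; print(s["gripper_width"],s["contact_force"],s["orientation"])
place([649.9,-119.2,160],-1.5,(-1,0,-17),4,70,2.3)
E
```

```text
x [-50.3  59.7]
-60 1106 y [-26.8  25.6] z [-46.5 -46.  -45.7]
0 1496 y [-27.2  26.2] z [-46.5 -45.9 -45.5]
20 1618 y [-26.9  25.9] z [-46.5 -45.9 -45.5]
40 1938 y [-26.7  26.1] z [-46.6 -46.  -45.6]
53.99550890438781 [-0.12558074 -0.36117802 -1.762568  ] [ 0.19338954  0.03622192  0.98042706 -0.00715764]
t 16.93 p [ 448.4 -243.   244.9] turn [-0.21 -0.08 -0.5 ] shift now [-5.17  4.59  3.26] after [-5.34  4.3   3.38]
```

```bash
python3 - <<'E'
from h import *
place([649.9,-119.2,160],-1.5,(-.2,-.5,-16.2),4,70,0)
E
```

```text
t 16.93 p [ 448.4 -243.   244.9] turn [-0.22 -0.54 -0.5 ] shift now [-5.22  4.61  3.23] after [-5.25  4.32  3.56]
```

{"api": "arm_command", "payload": {
  "moves": [
    [[1,0,0,0,-0.22,-0.54,-0.5],[1,-0.8,0.7,0,0,0,0],[1,-0.9,0.75,0,0,0,0],[1,-0.9,0.75,0,0,0,0],[1,-0.9,0.75,0,0,0,0]]
  ]
}}

```text
clock: 17.35
eef_pos: [547.6, -156.4, 290.3]
orientation: [0.217, 0.013, 0.976, -0.003]
contact_force: [-0.2, -1.3, -2.4]
gripper_width: 54.0
finger_force: 30.0
```

{"api": "arm_command", "payload": {
  "moves": [
    [[1,-0.9,0.7,0.5,0,0,0],[1,-0.6,0.5,0.8,0,0,0],[1,-0.25,0.17,0.8,0,0,0],[1,0,0,0.8,0,0,0],[1,0,0,0.5,0,0,0]]
  ]
}}

```text
clock: 17.77
eef_pos: [639.4, -116.2, 216.7]
orientation: [0.215, 0.011, 0.976, -0.002]
contact_force: [-0.9, -0.3, -3.3]
gripper_width: 53.6
finger_force: 30.0
```

{"api": "arm_command", "payload": {
  "moves": [
    [[1,0,0,0,0,0,0],[1,0,0,0,0,0,0]]
  ]
}}

```text
clock: 17.93
eef_pos: [638.0, -117.3, 217.6]
orientation: [0.215, 0.012, 0.976, -0.002]
contact_force: [0.5, 0.5, -1.7]
gripper_width: 53.7
finger_force: 30.0
```

```bash
python3 - <<'E'
from h import *
for i in range(3):
    place([649.9,-119.2,160],-1.5,(-.2,-.5,-16.2),4,5,0); q,e=ctrl.camera("scene")
cv2.imwrite("pics/s10.png",cv2.resize(q[130:380,130:480],None,fx=2,fy=2)[:,:,::-1])
E
```

```text
t 17.93 p [ 638.  -117.3  217.6] turn [ 0.02 -0.03  0.02] shift now [-0.01 -0.04  2.28] after [-0.01 -0.04  2.28]
t 17.98 p [ 638.5 -117.8  219.4] turn [0.01 0.01 0.01] shift now [ 0.03 -0.02  2.33] after [ 0.03 -0.02  2.33]
t 18.03 p [ 638.8 -118.3  220.6] turn [-0.    0.03  0.01] shift now [ 0.07 -0.    2.36] after [ 0.06 -0.01  2.36]
```

{"api": "arm_command", "payload": {
  "moves": [
    [[1,0.03,-0.02,0.5,0,0,0],[1,0,0,0.7,0,0,0],[1,0,0,0.6,0,0,0],[1,0,0,0.4,0,0,0],[1,0,0,0,0,0,0]]
  ]
}}

```text
clock: 18.5
eef_pos: [664.3, -119.5, 157.3]
orientation: [0.216, 0.013, 0.976, -0.002]
contact_force: [-0.1, 0.9, -3.1]
gripper_width: 53.9
finger_force: 30.0
```

{"api": "arm_command", "payload": {
  "moves": [
    [[1,0,0,0.04,0,0,0],[1,0,0,0.04,0,0,0],[1,0,0,0,0,0,0],[1,0,0,0,0,0,0]]
  ]
}}

```text
clock: 18.83
eef_pos: [666.6, -119.8, 158.6]
orientation: [0.218, 0.013, 0.976, -0.003]
contact_force: [-0.6, -0.1, -2.0]
gripper_width: 54.2
finger_force: 30.0
```

```bash
python3 - <<'E'
from h import *
for i in range(2): place([649.9,-119.2,160],-1.5,(-.2,-.5,-16.2),0,0,0); ctrl.camera("wrist")
E
```

```text
t 18.83 p [ 666.6 -119.8  158.6] turn [-0.    0.04  0.01] shift now [0.16 0.02 0.26] after [0.16 0.02 0.26]
t 18.88 p [ 666.5 -119.7  158.4] turn [-0.    0.04  0.01] shift now [0.15 0.02 0.26] after [0.15 0.02 0.26]
```

{"api": "arm_command", "payload": {
  "moves": [
    [[1,0,0.02,0.05,0,0,0],[1,0,0,0.05,0,0,0],[1,0,0,0.04,0,0,0],[1,0,0,0,0,0,0]]
  ]
}}

```text
clock: 19.27
eef_pos: [667.7, -118.9, 152.7]
orientation: [0.217, 0.013, 0.976, -0.003]
contact_force: [-0.3, 0.6, -2.2]
gripper_width: 53.8
finger_force: 30.0
```

{"api": "arm_command", "payload": {
  "moves": [
    [[1,0,0,0.04,0,0,0],[1,0,0,0,0,0,0]]
  ]
}}

```text
clock: 19.43
eef_pos: [668.3, -119.0, 151.8]
orientation: [0.217, 0.013, 0.976, -0.003]
contact_force: [-0.5, 0.2, -1.1]
gripper_width: 53.7
finger_force: 30.0
```

{"api": "arm_command", "payload": {
  "moves": [
    [[1,0,0,0.04,0,0,0],[1,0,0,0,0,0,0]]
  ]
}}

```text
clock: 19.6
eef_pos: [668.9, -119.0, 151.2]
orientation: [0.217, 0.013, 0.976, -0.003]
contact_force: [-0.8, 0.2, -1.0]
gripper_width: 53.7
finger_force: 30.0
```

{"api": "arm_command", "payload": {
  "moves": [
    [[1,0,0,0.03,0,0,0],[1,0,0,0,0,0,0]]
  ]
}}

```text
clock: 19.77
eef_pos: [669.0, -119.0, 151.2]
orientation: [0.217, 0.012, 0.976, -0.003]
contact_force: [-6.8, 0.4, 5.1]
gripper_width: 53.4
finger_force: 30.0
```

Touching the deck. Slide down to the lip.

{"api": "arm_command", "payload": {
  "moves": [
    [[1,0.04,0,-0.02,0,0,0],[1,0.04,0,0,0,0,0],[1,0.04,0,0,0,0,0],[1,0,0,0,0,0,0]]
  ]
}}

```text
clock: 20.1
eef_pos: [666.3, -119.2, 150.0]
orientation: [0.218, 0.013, 0.976, -0.003]
contact_force: [-0.4, -1.2, 2.2]
gripper_width: 53.8
finger_force: 30.0
```

{"api": "arm_command", "payload": {
  "moves": [
    [[1,0.04,0,0,0,0,0],[1,0,0,0,0,0,0]]
  ]
}}

```text
clock: 20.27
eef_pos: [665.7, -119.1, 149.8]
orientation: [0.218, 0.013, 0.976, -0.003]
contact_force: [1.4, -0.2, 1.6]
gripper_width: 53.8
finger_force: 30.0
```

{"api": "arm_command", "payload": {
  "moves": [
    [[1,0.04,0,0,0,0,0],[1,0,0,0,0,0,0]]
  ]
}}

```text
clock: 20.43
eef_pos: [665.5, -119.2, 150.1]
orientation: [0.219, 0.013, 0.976, -0.003]
contact_force: [5.9, 1.0, 3.0]
gripper_width: 53.4
finger_force: 30.0
```

```bash
python3 - <<'E'
from h import *
place([649.9,-119.2,160],-1.5,(-.2,-.5,-16.2),0,0,0)
E
```

```text
t 20.43 p [ 665.5 -119.2  150.1] turn [-0.01  0.07  0.  ] shift now [0.   0.   0.02] after [0.   0.   0.02]
```

Against the lip (force step, zero residual). Release, retreat and check everything.

{"api": "arm_command", "payload": {
  "moves": [
    [[1,-0.02,0,0,0,0,0],[-1,0,0,0,0,0,0],[-1,0,0,0,0,0,0],[-1,0,0,0,0,0,0],[-1,0,0,0,0,0,0]]
  ]
}}

```text
clock: 20.85
eef_pos: [662.9, -118.7, 147.1]
orientation: [0.216, 0.013, 0.976, -0.003]
contact_force: [0.3, -0.7, -0.8]
gripper_width: 78.1
finger_force: 0.0
```

{"api": "arm_command", "payload": {
  "moves": [
    [[-1,0,0,0,0,0,0],[-1,0,0,-0.3,0,0,0],[-1,0,0,-1,0,0,0],[-1,0,0,-1,0,0,0],[-1,0,0,-1,0,0,0]]
  ]
}}

```text
clock: 21.27
eef_pos: [620.9, -117.6, 238.7]
orientation: [0.216, 0.013, 0.976, -0.003]
contact_force: [0.3, -0.5, 0.7]
gripper_width: 87.7
finger_force: 0.0
```

{"api": "arm_command", "payload": {
  "moves": [
    [[-1,0,0,-1,0,0,0],[-1,0,0,-1,0,0,0],[-1,0,0,0,0,0,0],[-1,0,0,0,0,0,0]]
  ]
}}

```text
clock: 21.6
eef_pos: [597.4, -117.6, 296.4]
orientation: [0.22, 0.013, 0.975, -0.004]
contact_force: [-0.4, 0.4, -0.1]
gripper_width: 88.2
finger_force: 0.0
```

```bash
python3 - <<'E'
from h import *
p,d,c,T=wrist("w11"); hsv=cv2.cvtColor(p,cv2.COLOR_RGB2HSV)
m=cv2.inRange(hsv,(45,100,40),(90,255,255))&near(p,(230,100,420,345)); v,u=np.nonzero((m>0)&(d>0)); P=bydepth(c,np.c_[u,v],d[v,u],T); k=P[:,2]>150
m[:]=0; m[v[k],u[k]]=255; m=cv2.morphologyEx(m,cv2.MORPH_CLOSE,np.ones((9,9)))
c0,x,n=face(c,d,m,T); print("in deck",(Rm(-1.5).T@(c0-30*n-np.array([649.9,-119.2,160]))).round(1))
q,_=ctrl.camera("scene"); z=np.load("scene0.npz")["p"]
# bystander displacement between start and now: phase correlation of patches
for k,(x0,y0,x1,y1) in dict(can=(400,100,455,190),tray=(280,165,355,230),reel=(272,244,308,285),jar=(362,244,396,280)).items():
    g=[cv2.cvtColor(i[y0:y1,x0:x1],cv2.COLOR_RGB2GRAY).astype(np.float32) for i in(z,q)]; print(k,np.round(cv2.phaseCorrelate(*g),2) if 0 else cv2.phaseCorrelate(*g))
cv2.imwrite("pics/end.png",q[:,:,::-1])
print(tool()[2]["contact_force"])
E
```

```text
ctr [ 644.5 -119.   191.6] x [ 0.903 -0.023  0.428] yaw -1.4 tilt 25.4 tiltdir -1.3 size [np.float64(52.9), np.float64(118.2)]
in deck [8.6 0.1 0.9]
can ((-0.020817551898343112, -0.002031267475281595), 0.9956669802135891)
tray ((0.5138570376691405, 0.016946242055006167), 1.0001132445865206)
reel ((-0.03982185618859546, 0.534389971553292), 0.9867005894213547)
jar ((-0.004692595777026298, 0.001623660297692453), 1.0003119395286948)
[-0.05824224 -1.02829161 -0.79218623]
```

View pics/end.png

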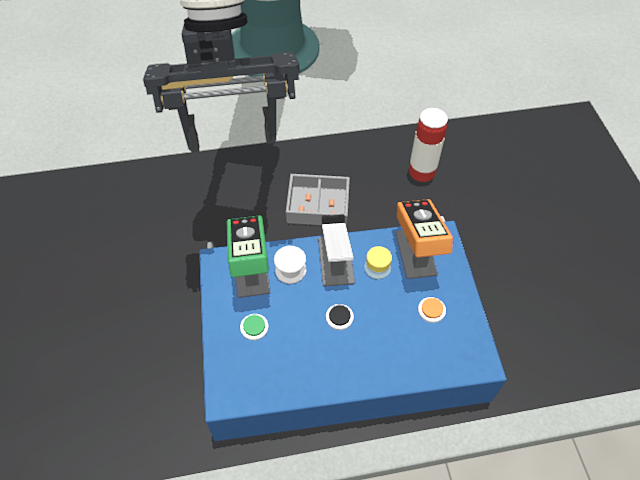

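The final view shows green on the green-disc rest (248,245), orange on the orange-disc rest (424,228), and the bystanders in place. The gripper is clear, so I'm handing in.

```bash
python3 -c "
from plant import ctrl
print(ctrl.hand_in())"
```

```text
the job is handed in; nothing more can be done
None
```

The job is handed in at about 22 s of the 58 s allowed: orange was moved first, then green, each display end up and low end at the lip on its own rest; the first grip closed on top of the orange meter and slid it about 9 mm before I regripped, and the can, tray, reel and jar look unmoved.

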